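Lock the panel in the jig and hold the UV torch over the glued jewel

TASK

Slide the jig's stop up by its red knob until the stained-glass panel is nipped square against the fence, and turn the knob clockwise until it is tight and the stop is locked. Then take the UV torch out of its stand, carry it over the rack of glass and finish still holding it upright with the lens centred about a centimetre above the freshly glued red jewel, so that the glue can be cured: keep hold of it there and do not put it down. Never let the torch touch the jewel or the panel, do not shift the jewel on its seat, do not bump the glass rack, and leave everything else on the bench where it is.

Things in the scene. Friction and masses are not known exactly. Their poses are not given: they have to be found in the camera images.
- jig: assembly jig, fixed to the bench: plywood board 280 x 200 x 12 mm, its +x points from the sliding stop to the fence, z up. Origin on the bench surface; the board reaches from x = -150 to +130 mm and y = -100 to +100 mm. Aluminium fence 170 mm wide, inner face at x = +100 mm, top 34 mm above the bench
- stop (a joint): travel of the jig's sliding stop along the jig's +x, in m, 0 to 0.060, 0 furthest from the fence. The stop's face stands at jig x = -75 mm + travel; with the panel nipped against the fence the travel is 0.045. Slides with about 2 N while the knob is loose; pushing the panel along the board takes 2 to 4 N more. With the knob tight the stop holds against 10 N and more
- stop_face (a point): centre of the stop's cork-lined front face, which looks to jig +x; bar 140 mm wide, top 27 mm above the bench
- knob (a joint): angle of the stop's clamp knob in rad, growing clockwise seen from above: 0 loose (bar along the jig's x), 1.5 end stop (bar about crosswise). An eccentric under it starts to bite at about 0.9; tight from 1.15 on. It rides on the stop and stays where it is left. Takes up to about 0.25 N m
- knob_grip (a point): grip point on the knob's axis, 57 mm above the bench; x along the bar, z up. Red T-bar 46 mm long, 14 mm wide, from 33 mm to 64 mm above the bench, on a black round skirt 36 mm across whose top is 33 mm above the bench; the knob's axis lies 43 mm behind the stop's face, and it moves with the stop
- panel: leaded stained-glass panel lying loose on the jig's board between stop and fence: 130 mm (x) x 150 mm (y) x 6 mm, green, yellow and blue fields; 0.3 kg. Origin at the centre of its underside, axes nearly the jig's; it starts 4 to 12 mm short of the fence
- panel_seat (a point): the round pale seat on the panel's top face where the jewel is glued
- jewel: red faceted glass jewel 30 mm across, 9 mm high, lying on the panel's round seat in wet glue, which does not hold it yet (14 g, moves at a touch). Origin at the centre of its underside
- jewel_top (a point): centre of the jewel's flat top, 27 mm above the bench
- torch: UV hand torch, black with violet rings, standing lens down in its stand: 112 mm long, about 0.13 kg; head 30 mm in diameter for the first 30 mm, then a barrel 25 mm in diameter from 38 to 108 mm. Origin at the centre of the lens (the lower end), z along the torch to its tail
- torch_grip (a point): point on the torch's axis 80 mm above its lens, on the barrel, good to pinch
- stand: torch stand, fixed: white cup 56 mm across and 45 mm high with a bore of 36 mm and its floor 8 mm above the bench, on a dark foot 84 mm across and 6 mm high. Origin on the bench surface under its centre
- rack: wooden rack with five upright coloured glass sheets, fixed, between the stand and the jig: 250 mm long (its x), 70 mm wide, 150 mm high. Origin on the bench surface under its centre
- spool: bystander: solder spool 56 mm across, 48 mm high, origin under its centre
- flux: bystander: white flux bottle with green cap 52 mm across, 120 mm high, origin under its centre
- jar: bystander: white jar with red lid 64 mm across, 60 mm high, origin under its centre
- foil: bystander: roll of copper foil lying flat, 80 mm across, 12 mm high, origin under its centre
- cap: bystander: brass lamp cap 76 mm across, 28 mm high, origin under its centre
- pliers: bystander: red-handled pliers 175 mm long, 14 mm high, lying along their x, origin near the middle
- cutter: bystander: brass glass cutter 140 mm long, 12 mm high, lying along its x, origin near the middle
There are look-alikes about, which are no part of the job. There is more than one size of the panel; the job needs the larger.

How it is judged:
On the way, in this order (a step that is already met when the one before it is completed fails the run):
1. the panel is nipped between stop and fence, and the knob is tight (value of joint knob above 1.15 rad and value of joint stop above 0.0425 m and x of panel in the frame of jig above 0.032 m), for 0.2 s.
2. the torch is lifted clear of its stand (z of torch in the frame of stand above 0.055 m), for 0.1 s.
At the end, for the whole second after the job is handed in: Knob 1.15 rad or more, stop travel over 42.5 mm, panel within 3 mm of the fence; torch in the fingers only, still, within 0.12 rad of upright, lens 4 to 18 mm above the jewel and within 6 mm of its centre; arm off panel and jewel, jewel within 4 mm of its seat (all of step 1 and horizontal distance between torch and jewel_top below 0.006 m and z of torch in the frame of jewel_top between 0.004 and 0.018 m and angle between torch's own z axis and vertical below 0.12 rad and linear speed of torch below 0.02 m/s and contact force between the fingers and torch above 1 N and contact force between each of torch, the arm and jewel below 0.05 N and contact force between each of torch, the arm and panel below 0.05 N and contact force between torch and jig below 0.05 N and contact force between torch and stand below 0.05 N and contact force between torch and rack below 0.05 N and distance between jewel and panel_seat below 0.004 m); the arm keeps its last pose, push and grip.
It fails at once if the torch touches the jewel or the panel (contact force between torch and jewel above 0.2 N or contact force between torch and panel above 0.2 N).
It fails at once if the jewel is shifted on its seat by more than 5 mm (distance between jewel and panel_seat above 0.005 m).
It fails at once if the glass rack is bumped (contact force between any of torch, the arm and rack above 2 N).
It fails at once if a bystander is moved by more than 30 mm (distance of any of spool, flux, jar, foil, cap, pliers, cutter from where it was at the start of the episode above 0.03 m).
It also fails if it takes over 69 s, if anything falls off the work surface, if the arm or the gripper's body presses on something with over 40 N, if the wrist force passes 120 N, or if a joint passes its speed limit or range.

ROBOT

A 6-joint arm with a two-finger parallel gripper is mounted at the origin on the work surface. World frame = base frame: x ahead of the robot, y to its left, z up, the work surface at z = 0. Lengths are in m, angles in rad, forces in N, time in s.
With the tool pointing down it reaches from about 0.35 to 0.975 m from the base axis. Payload 4.9 kg.
Tool frame: the origin (TCP) lies at the very end of the fingers, on their centre line; the grasp point (between the pads) lies 19 mm behind it (ctrl.grasp_offset is the distance from the TCP to the grasp point, in m); z points along the fingers, y is the line along which they close (so a half turn about z gives the same grasp; the last joint's range is limited). The gripper opens to 85 mm and grips with 20 to 120 N. Pads are 22 mm wide; open, the fingers measure 114 mm over their backs; the gripper's body (76 mm by 85 mm) begins 54 mm behind the grasp point. The pads swing forward as they close: fully open they stand 13 mm farther back than shut.
Start: joints at [1.091, 0.053, 1.613, -0, 1.476, -0.119], TCP at [0.221, 0.585, 0.231] pointing down, gripper open.
Joint ranges: [-3.01, 3.01], [-1.01, 2.22], [0.06, 2.58], [-1.02, 4.17], [0.09, 2.62], [-3.14, 3.14]. Speed limits (rad/s): [2.57, 2.57, 3.14, 3.14, 3.14, 3.14].

INTERFACE

Orientations are given as a rotation vector (axis times angle).
In Python, from station import ctrl, optics gives the robot as it stands.
- The arm moves only by the shell command python3 -m handwheel 'ROWS' [OPENING] [FORCE]. ROWS is JSON, a list of rows, each an object of numbers: "tx", "ty", "tz": the shift along the tool's x, y, z in mm; "roll": the turn about the tool's z in rad. A call has 1 to 12 rows; each row shifts and turns the commanded pose from where the row before left it, along the tool's axes as they then stand; what a row does not reach is not made up. A row lasts 1/12 s, in which the tool goes at most 41.7 mm and 7.16 degrees, less where a joint would pass 70% of its speed; a pose out of reach is approached as far as the arm can. A call with a gripper value outside its range is refused whole. OPENING is the finger opening in mm, from 0 to 85.4, set as the call begins (- or left out, the last holds). The fingers move at their own pace and stop on an object; FORCE is the grip in N (left out, the last holds). Time passes only in rows, so rows that do not move let the fingers close. It gives the time, the measured TCP pose, the force, the opening and the grip force at its end, in the units of the state.
- ctrl.get_obs(): the state, without advancing time (a new reading comes with each control period).
- optics.get_image(name): name is "scene" or "top" or "wrist"; returns (picture, depth): 480x640x3 uint8, red, green, blue; 480x640 float32, m along the optical axis (not along the pixel's ray), 0 where there is no reading.
- optics.camera_params(name): a dict with "mtx" (3x3 intrinsics, pixels), "extrinsics" (4x4, takes a point from camera to world coordinates); the wrist camera has in their place "tool_from_camera" (4x4, takes a point from camera to tool coordinates, whose origin is the TCP and whose axes are the flange's). Camera axes: x right, y down, z forward; pixel columns grow to the right and rows downward; lengths in m; the calibration is good to about 2 mm. A picture is of the moment at which its call begins: read the wrist's pose just before it. camera_params takes no time and is no camera call.
- ctrl.finish_job(): hands the job in; it is judged then, once.
The state is a dict: "t": time; "q": joint angles; "dq": joint speeds; "effort": joint torques, N m; "tool_pos": TCP position; "tool_rot": TCP orientation; "contact_force": force on the tool from outside, world axes, zero at the start; "wrist_torque": the same for the moment, N m; "opening": finger opening in m; "grip_force": force on a finger pad.
Only numpy, scipy, OpenCV 4.12 (cv2) and the standard library are available. Lean on these libraries where they do the work, as an engineer would, in place of code of your own. Each camera call takes 0.05 s, during which the arm holds its last target. There are 200 camera calls.

## Working session

There is one attempt and no reset: what is moved stays moved. The work goes in short steps, Python scripts to look and compute and a shell command to move; the robot and the scene stay as the last step left them, time stands still between calls to the robot, and variables do not carry over. Pictures are saved under pics/ and viewed, at most 13 in all, crops included, and the job is handed in when it is done.

```bash
ls; mkdir -p pics; cat > h.py <<'E'
import numpy as np, cv2
from scipy.spatial.transform import Rotation as R
from station import ctrl, optics
def grab(name,fn):
    o=ctrl.get_obs(); im,d=optics.get_image(name); p=optics.camera_params(name)
    if name=="wrist":
        T=np.eye(4);T[:3,:3]=R.from_rotvec(o["tool_rot"]).as_matrix();T[:3,3]=o["tool_pos"];E=T@np.array(p["tool_from_camera"])
    else: E=np.array(p["extrinsics"])
    cv2.imwrite(f"pics/{fn}.png",im[:,:,::-1]); np.savez(f"pics/{fn}.npz",im=im,d=d,E=E,K=np.array(p["mtx"]))
def load(fn): return np.load(f"pics/{fn}.npz")
def w(f,u,v,z=None):
    """pixel->world, by depth or by known world height z"""
    K,E=f["K"],f["E"]; r=E[:3,:3]@np.linalg.inv(K)@[u,v,1]
    if z is None:
        s=np.median(f["d"][int(v)-1:int(v)+2,int(u)-1:int(u)+2])
    else: s=(z-E[2,3])/r[2]
    return E[:3,3]+s*r
E
python3 - <<'E'
from h import *
o=ctrl.get_obs();print(o["t"],o["tool_pos"],o["tool_rot"],R.from_rotvec(o["tool_rot"]).as_matrix().round(3),o["opening"],ctrl.grasp_offset)
grab("top","top0");grab("scene","scene0")
for n in("top","scene"):
  p=optics.camera_params(n);print(np.array(p["extrinsics"]).round(3),np.array(p["mtx"])[0])
E
```

```text
pics
0.0 [0.22036271 0.58420351 0.23007868] [-5.63593917e-01 -3.09001478e+00  3.05818629e-03] [[-0.936  0.353 -0.001]
 [ 0.353  0.936 -0.002]
 [ 0.    -0.002 -1.   ]] 0.08552485745079712 0.0187
[[-0.028 -0.998  0.059  0.454]
 [-1.     0.028 -0.004 -0.015]
 [ 0.002 -0.059 -0.998  1.383]
 [ 0.     0.     0.     1.   ]] [488.73896753   0.         312.62194109]
[[-0.568  0.442 -0.694  1.389]
 [ 0.823  0.301 -0.482  0.585]
 [-0.004 -0.845 -0.535  0.744]
 [ 0.     0.     0.     1.   ]] [530.64755416   0.         320.98944562]
```

View pics/top0.png

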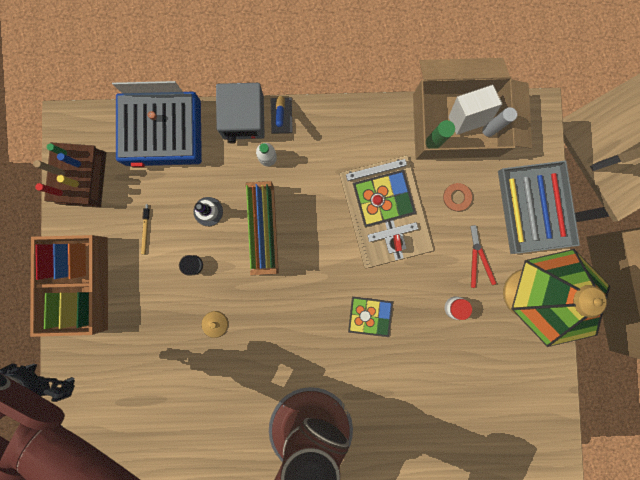

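View pics/scene0.png

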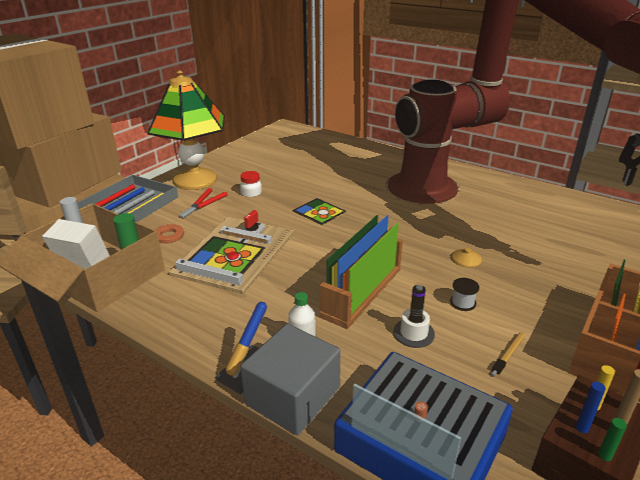

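Top view: the jig is at (387,212) with the larger panel and red jewel at (378,200). Its red knob is at (397,243), and the fence is at the upper end. The smaller panel at (371,316) lies loose and is a decoy. The UV torch stands in the white cup at (207,210); the blue and yellow screwdriver-like tool at (280,112) is not it. The rack is at (262,228). I'll confirm with an enlarged crop.

```bash
python3 - <<'E'
from h import *
im=cv2.imread("pics/top0.png")
a=cv2.resize(im[150:275,335:440],None,fx=4.4,fy=4.4,interpolation=cv2.INTER_CUBIC)
b=cv2.resize(im[185:235,185:250],None,fx=4.4,fy=4.4,interpolation=cv2.INTER_CUBIC)
c=np.zeros((550,a.shape[1]+b.shape[1],3),np.uint8);c[:a.shape[0],:a.shape[1]]=a;c[:b.shape[0],a.shape[1]:]=b
cv2.imwrite("pics/crop1.png",c);print(c.shape,a.shape)
E
```

```text
(550, 748, 3) (550, 462, 3)
```

View pics/crop1.png

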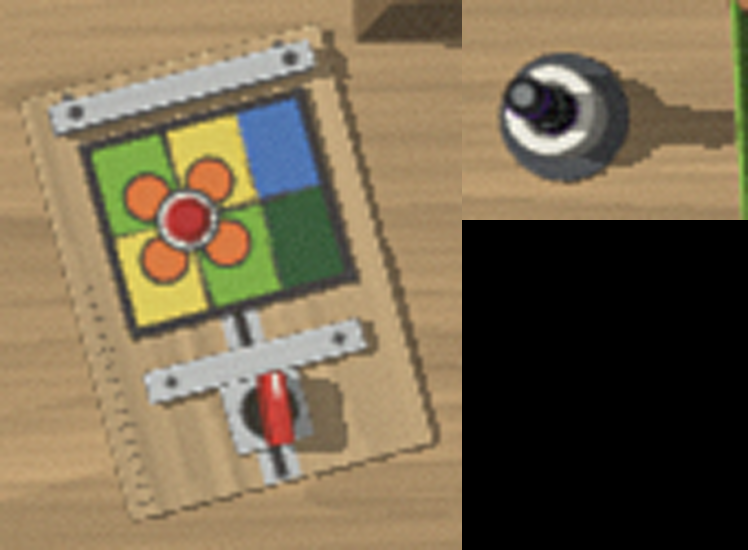

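```bash
python3 - <<'E'
from h import *
f=load("top0")
c=lambda u,v,z:w(f,u/4.4+335,v/4.4+150,z)
C=[c(25,101,.012),c(325,30,.012),c(437,440,.012),c(140,518,.012)]
for p in C: print(p.round(4))
# fence corners: F-left,F-right,B-right,B-left ; +x toward fence
x=((C[0]+C[1])-(C[2]+C[3]))/2; y=((C[0]+C[3])-(C[1]+C[2]))/2
print("sizes",np.linalg.norm(x),np.linalg.norm(y),"yaw",np.arctan2(x[1],x[0]),np.arctan2(-y[0],y[1]))
ctr=sum(C)/4
yaw=np.arctan2(x[1],x[0]); ex=np.array([np.cos(yaw),np.sin(yaw),0]);ey=np.array([-ex[1],ex[0],0])
o=ctr+ .010*ex; print("jig origin",o)
print("screws",[c(76,111,.034).round(4),c(290,58,.034).round(4)],[c(171,383,.027).round(4),c(339,339,.027).round(4)])
k1=c(270,375,.064);k2=c(281,443,.064);k=(k1+k2)/2;print("knob",k,k1,k2,"jig x,y",(k-o)@ex,(k-o)@ey, "bar yaw",np.arctan2(*(k1-k2)[[1,0]]))
j=c(188,219,.027);print("jewel",j,(j-o)@ex,(j-o)@ey)
for q in[(83,148),(303,93),(355,278),(135,337)]:
  p=c(*q,.018);print("panel",(p-o)@ex,(p-o)@ey)
t=lambda u,v,z:w(f,(u-462)/4.4+185,v/4.4+185,z)
print("torch tail",t(522,95,.12),"stand foot",t(565,117,.006),"cup rim",t(547,109,.045))
# depth checks
for q in[(397,243),(378,200),(198,206)]:print(q,w(f,*q))
# rack extents
d=f["d"];m=[]
for v in range(170,290,2):
  for u in range(235,290,2):
    if d[v,u]>0:
      p=w(f,u,v)
      if p[2]>.1:m.append(p)
m=np.array(m);print("rack",m.min(0),m.max(0),m.mean(0))
E
```

```text
[ 0.7098 -0.1047  0.012 ]
[ 0.7506 -0.2996  0.012 ]
[ 0.4843 -0.3605  0.012 ]
[ 0.4401 -0.1694  0.012 ]
sizes 0.27523646652341854 0.19763695006178691 yaw 0.23013294297043202 0.21694100794524113
jig origin [ 0.60592826 -0.23125369  0.012     ]
screws [array([ 0.6984, -0.1353,  0.034 ]), array([ 0.7285, -0.2721,  0.034 ])] [array([ 0.5247, -0.1902,  0.027 ]), array([ 0.5496, -0.2975,  0.027 ])]
knob [ 0.5049981  -0.24902723  0.064     ] [ 0.52597222 -0.24645493  0.064     ] [ 0.48402397 -0.25159954  0.064     ] jig x,y -0.10232351924716393 0.005717913385316773 bar yaw 0.12203252599372023
jewel [ 0.628554   -0.20471935  0.027     ] 0.028081900308992328 0.020673702743911927
panel 0.09018035773535031 0.07213944243908291
panel 0.08850811949310493 -0.0734915263023599
panel -0.034789823422629616 -0.07386242557558946
panel -0.03537814587395828 0.07170007737476772
torch tail [0.61174881 0.27382088 0.12      ] stand foot [0.61103229 0.27249684 0.006     ] cup rim [0.61190985 0.27550659 0.045     ]
(397, 243) [ 0.50491879 -0.24744162  0.06357723]
(378, 200) [ 0.62795373 -0.20552197  0.02654122]
(198, 206) [0.61312907 0.27507053 0.1216463 ]
rack [0.44812125 0.08773469 0.10020676] [0.66377433 0.14767769 0.1510017 ] [0.55460538 0.11878187 0.12332758]
```

```bash
cat >> h.py <<'E'
def need(x,y,z,yaw=None):
    o=ctrl.get_obs();M=R.from_rotvec(o["tool_rot"]).as_matrix()
    print("shift mm",(M.T@(np.array([x,y,z])-o["tool_pos"])*1000).round(1),"yaw",np.arctan2(M[1,0],M[0,0]).round(3),"t",round(o["t"],2),"F",np.round(o["contact_force"],1))
    if yaw is not None:print("roll",(np.arctan2(M[1,0],M[0,0])-yaw+np.pi/2)%np.pi-np.pi/2)
E
python3 -m handwheel '[{"tx":-33,"ty":-21.7},{"tx":-33,"ty":-21.7},{"tx":-33,"ty":-21.7},{"tx":-33,"ty":-21.7},{"tx":-33,"ty":-21.7},{"tx":-33,"ty":-21.7},{"tx":-33,"ty":-21.7},{"tx":-33,"ty":-21.7},{"tx":-33,"ty":-21.7},{"tx":-33,"ty":-21.7},{"tx":-33,"ty":-21.7},{"tx":-33,"ty":-21.7}]' 50
python3 -c "
from h import *
need(.5,-.249,.23,.2)"
```

```text
shift mm [-555.8 -680.9    1.3] yaw 2.781 t 0.1 F [ 0.6  1.4 -0.6]
roll -0.5608003064013776$[0]: bad value
```

```bash
python3 -m handwheel '[{"tx":-33,"ty":-21.7,"tz":0,"roll":0},{"tx":-33,"ty":-21.7,"tz":0,"roll":0}]' 50; python3 -m handwheel --help | head -20
```

```text
t: 0.27
tool_pos: [0.2664, 0.5206, 0.2303]
tool_rot: [-0.558, -3.091, 0.002]
contact_force: [0.5, 0.7, 0.2]
opening: 0.0637
grip_force: 0.0invalid input: not JSON, or not a number
```

```bash
python3 -m handwheel '[{"tx":-33,"ty":-21.7,"tz":0,"roll":0},{"tx":-33,"ty":-21.7,"tz":0,"roll":0},{"tx":-33,"ty":-21.7,"tz":0,"roll":0},{"tx":-33,"ty":-21.7,"tz":0,"roll":0},{"tx":-33,"ty":-21.7,"tz":0,"roll":0},{"tx":-33,"ty":-21.7,"tz":0,"roll":0},{"tx":-33,"ty":-21.7,"tz":0,"roll":0},{"tx":-33,"ty":-21.7,"tz":0,"roll":0},{"tx":-33,"ty":-21.7,"tz":0,"roll":0},{"tx":-33,"ty":-21.7,"tz":0,"roll":0}]' 50
python3 -c "
from h import *
need(.5,-.249,.23,.2)"
```

```text
t: 1.1
tool_pos: [0.4997, 0.1995, 0.2309]
tool_rot: [-0.564, -3.09, 0.0]
contact_force: [0.7, 0.4, -0.2]
opening: 0.0496
grip_force: 0.0
shift mm [-158.6 -419.5    0.9] yaw 2.781 t 1.1 F [ 0.7  0.4 -0.2]
roll -0.5608670223302639
```

```bash
python3 -m handwheel '[{"tx":-14,"ty":-37,"tz":0,"roll":0},{"tx":-14,"ty":-37,"tz":0,"roll":0},{"tx":-14,"ty":-37,"tz":0,"roll":0},{"tx":-14,"ty":-37,"tz":0,"roll":0},{"tx":-14,"ty":-37,"tz":0,"roll":0},{"tx":-14,"ty":-37,"tz":0,"roll":0},{"tx":-14,"ty":-37,"tz":0,"roll":0},{"tx":-14,"ty":-37,"tz":0,"roll":0},{"tx":-14,"ty":-37,"tz":0,"roll":0},{"tx":-14,"ty":-37,"tz":0,"roll":0},{"tx":-14,"ty":-37,"tz":0,"roll":0}]'
python3 -m handwheel '[{"tx":0,"ty":0,"tz":0,"roll":-0.12},{"tx":0,"ty":0,"tz":0,"roll":-0.12},{"tx":0,"ty":0,"tz":0,"roll":-0.12},{"tx":0,"ty":0,"tz":0,"roll":-0.12},{"tx":0,"ty":0,"tz":0,"roll":-0.04},{"tx":0,"ty":0,"tz":0,"roll":0}]'
python3 -c "
from h import *
grab('wrist','w1')
need(.5,-.249,.23,.2)
p=optics.camera_params('wrist');print(np.array(p['tool_from_camera']).round(3))"
```

```text
t: 2.02
tool_pos: [0.4989, -0.2357, 0.2309]
tool_rot: [-0.564, -3.09, -0.001]
contact_force: [0.6, 0.9, 0.3]
opening: 0.0501
grip_force: 0.0
t: 2.52
tool_pos: [0.4993, -0.2338, 0.2307]
tool_rot: [0.25, -3.131, -0.001]
contact_force: [0.2, -0.4, 0.1]
opening: 0.0498
grip_force: 0.0
shift mm [  1.8 -15.2   0.7] yaw -2.984 t 2.57 F [ 0.5  0.3 -0.3]
roll -0.041932176193768544
[[ 0.    -0.956 -0.292  0.073]
 [ 1.    -0.     0.001  0.001]
 [-0.001 -0.292  0.956 -0.142]
 [ 0.     0.     0.     1.   ]]
```

View pics/w1.png

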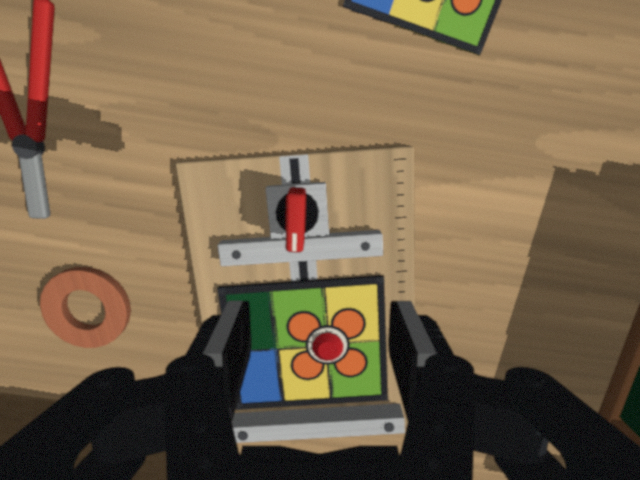

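Wrist view: the jig is in full sight. The red bar runs (297,190) to (295,250), the stop bar spans (220,252) to (382,242), and the jewel is at (327,346).

```bash
cat >> h.py <<'E'
def cloud(f,u0,u1,v0,v1):
    v,u=np.mgrid[v0:v1,u0:u1];u=u.ravel();v=v.ravel();s=f["d"][v,u]
    P=(f["E"][:3,:3]@np.linalg.inv(f["K"])@np.array([u,v,np.ones(len(u))])*s).T+f["E"][:3,3]
    ok=s>0;return P[ok],f["im"][v[ok],u[ok]].astype(int)
def redm(c):return (c[:,0]>110)&(c[:,1]<80)&(c[:,2]<80)
E
python3 - <<'E'
from h import *
f=load("w1")
P,c=cloud(f,260,340,170,265)
m=redm(c)&(P[:,2]>.055);Q=P[m];print("knob n",m.sum(),Q.mean(0).round(4),np.percentile(Q[:,2],[5,50,95]).round(4))
r=cv2.minAreaRect((Q[:,:2]*1000).astype(np.float32));print(r)
P,c=cloud(f,300,355,325,370);m=redm(c);r=cv2.minEnclosingCircle((P[m][:,:2]*1000).astype(np.float32));print("jewel",P[m].mean(0).round(4),r)
# stop bar z~.027 , fence z~.034
for n,b,lo,hi in(("stop",(210,390,225,270),.022,.031),):
  P,c=cloud(f,*b);m=(P[:,2]>lo)&(P[:,2]<hi)&(c.min(1)>120);print(n,m.sum(),P[m].mean(0),cv2.minAreaRect((P[m][:,:2]*1000).astype(np.float32)))
A=w(f,236,254,.027);B=w(f,365,246,.027);C=w(f,243,435,.034);D=w(f,389,427,.034)
print("screws",A,B,C,D,"yaw",np.arctan2(*(A-B)[:2]*[-1,1]) if 0 else [np.arctan2(-(p-q)[0],(p-q)[1]) for p,q in((B,A),(D,C))])
E
```

```text
knob n 887 [ 0.5069 -0.2495  0.064 ] [0.0622 0.0642 0.0653]
((509.81793212890625, -249.32095336914062), (44.03852462768555, 13.467312812805176), 6.016497611999512)
jewel [ 0.6318 -0.2027  0.0248] ((636.1552734375, -203.3914031982422), 26.525781631469727)
stop 3446 [ 0.5416886  -0.24115224  0.0265273 ] ((538.0226440429688, -243.321533203125), (29.978178024291992, 139.91490173339844), 13.08395767211914)
screws [ 0.55489907 -0.29572935  0.027     ] [ 0.53044167 -0.18849853  0.027     ] [ 0.73404023 -0.2691682   0.034     ] [ 0.70287012 -0.13266357  0.034     ] yaw [np.float64(0.22424578995054445), np.float64(0.224495687186567)]
```

```bash
python3 -m handwheel '[{"tx":0,"ty":0,"tz":0,"roll":0.053},{"tx":0,"ty":0,"tz":0,"roll":0}]' 36
python3 -c "
from h import *
need(.508,-.2494,.039,.105)"
```

```text
t: 2.73
tool_pos: [0.4995, -0.2337, 0.231]
tool_rot: [0.164, -3.137, -0.0]
contact_force: [-0.4, 0.6, -0.2]
opening: 0.0361
grip_force: 0.0
shift mm [ -6.9 -16.5 192. ] yaw -3.037 t 2.73 F [-0.4  0.6 -0.2]
roll -0.0008247471361038095
```

```bash
python3 -m handwheel '[{"tx":-3.4,"ty":-8.2,"tz":0,"roll":0},{"tx":-3.4,"ty":-8.2,"tz":0,"roll":0},{"tx":0,"ty":0,"tz":30,"roll":0},{"tx":0,"ty":0,"tz":30,"roll":0},{"tx":0,"ty":0,"tz":30,"roll":0},{"tx":0,"ty":0,"tz":30,"roll":0},{"tx":0,"ty":0,"tz":20,"roll":0},{"tx":0,"ty":0,"tz":20,"roll":0},{"tx":0,"ty":0,"tz":16,"roll":0},{"tx":0,"ty":0,"tz":8,"roll":0},{"tx":0,"ty":0,"tz":8,"roll":0},{"tx":0,"ty":0,"tz":0,"roll":0}]'
python3 -m handwheel '[{"tx":0,"ty":0,"tz":0,"roll":0},{"tx":0,"ty":0,"tz":0,"roll":0},{"tx":0,"ty":0,"tz":0,"roll":0},{"tx":0,"ty":0,"tz":0,"roll":0}]' 8 30
python3 -c "
from h import *
ex=np.array([np.cos(.2244),np.sin(.2244)])
k=np.array([.5075,-.2494])+ex*.029
need(*k,.039,.2244)"
```

```text
t: 3.73
tool_pos: [0.5075, -0.2493, 0.0379]
tool_rot: [0.167, -3.135, -0.002]
contact_force: [-0.3, 1.0, 0.3]
opening: 0.0359
grip_force: 0.0
t: 4.07
tool_pos: [0.5091, -0.2506, 0.0407]
tool_rot: [-0.167, 3.135, -0.004]
contact_force: [1.6, -3.4, -0.2]
opening: 0.0131
grip_force: 34.7
shift mm [-27.3   4.8   1.7] yaw -3.035 t 4.07 F [ 1.6 -3.4 -0.2]
roll -0.11803062406669662
```

```bash
python3 -m handwheel '[{"tx":-2,"ty":0.24,"tz":0,"roll":0},{"tx":-2,"ty":0.24,"tz":0,"roll":0},{"tx":-2,"ty":0.24,"tz":0,"roll":0},{"tx":-2,"ty":0.24,"tz":0,"roll":0},{"tx":-2,"ty":0.24,"tz":0,"roll":0},{"tx":-2,"ty":0.24,"tz":0,"roll":0},{"tx":-2,"ty":0.24,"tz":0,"roll":0},{"tx":-2,"ty":0.24,"tz":0,"roll":0},{"tx":-2,"ty":0.24,"tz":0,"roll":0},{"tx":-2,"ty":0.24,"tz":0,"roll":0}]'
python3 -m handwheel '[{"tx":-1.5,"ty":0.18,"tz":0,"roll":0},{"tx":-1,"ty":0.12,"tz":0,"roll":0},{"tx":-1,"ty":0.12,"tz":0,"roll":0}]'
```

```text
t: 4.9
tool_pos: [0.5288, -0.246, 0.0406]
tool_rot: [-0.167, 3.135, -0.004]
contact_force: [-0.1, -5.1, 2.7]
opening: 0.0135
grip_force: 35.2
t: 5.15
tool_pos: [0.5319, -0.2453, 0.0406]
tool_rot: [-0.167, 3.136, -0.004]
contact_force: [-1.8, -5.6, 4.9]
opening: 0.0133
grip_force: 35.4
```

```bash
for i in 1; do python3 -m handwheel '[{"tx":-1,"ty":0,"tz":0,"roll":0},{"tx":-1,"ty":0,"tz":0,"roll":0},{"tx":-1,"ty":0,"tz":0,"roll":0}]'; python3 -m handwheel '[{"tx":-1,"ty":0.12,"tz":0,"roll":0},{"tx":-1,"ty":0.12,"tz":0,"roll":0}]';done;python3 -c "
from h import *
grab('wrist','w2');grab('top','top2')
f=load('top2');im=cv2.imread('pics/top2.png');a=cv2.resize(im[150:275,335:440],None,fx=3.4,fy=3.4,interpolation=cv2.INTER_CUBIC)
b=cv2.imread('pics/w2.png')[60:480,100:540];b=b[:425]
c=np.zeros((425,a.shape[1]+b.shape[1],3),np.uint8);c[:a.shape[0],:a.shape[1]]=a;c[:b.shape[0],a.shape[1]:]=b;cv2.imwrite('pics/c2.png',c)"
```

```text
t: 5.4
tool_pos: [0.5344, -0.2447, 0.0406]
tool_rot: [0.167, -3.137, 0.003]
contact_force: [-3.3, -4.0, 5.7]
opening: 0.0132
grip_force: 35.6
t: 5.57
tool_pos: [0.5364, -0.2443, 0.0406]
tool_rot: [0.167, -3.137, 0.003]
contact_force: [-3.2, -4.4, 5.4]
opening: 0.0132
grip_force: 35.6
```

View pics/c2.png

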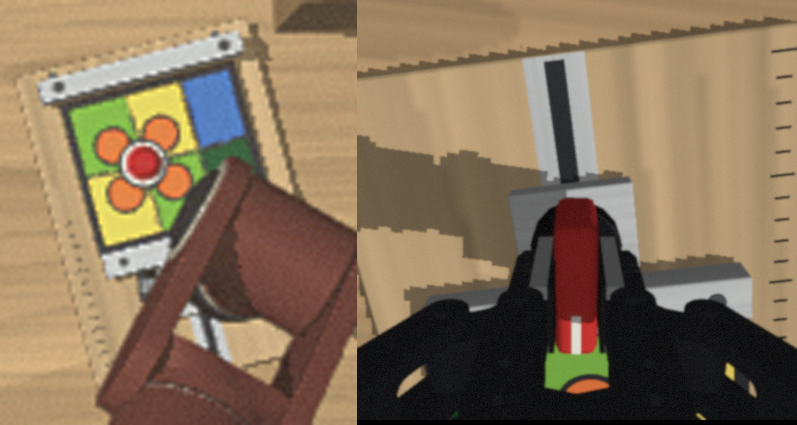

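The stop is against the panel and there is only a sliver left at the fence, so I'll push on gently by feel.

```bash
for i in 1; do python3 -m handwheel '[{"tx":-0.5,"ty":0.06,"tz":0,"roll":0},{"tx":-0.5,"ty":0.06,"tz":0,"roll":0}]' | sed -n 2,4p; python3 -m handwheel '[{"tx":-0.5,"ty":0.06,"tz":0,"roll":0},{"tx":-0.5,"ty":0.06,"tz":0,"roll":0}]'| sed -n 2,4p;python3 -m handwheel '[{"tx":-0.5,"ty":0.06,"tz":0,"roll":0},{"tx":-0.5,"ty":0.06,"tz":0,"roll":0}]'| sed -n 2,4p;done
```

```text
tool_pos: [0.5373, -0.244, 0.0406]
tool_rot: [0.167, -3.137, 0.003]
contact_force: [-3.7, -5.1, 4.3]
tool_pos: [0.5383, -0.2438, 0.0406]
tool_rot: [0.167, -3.137, 0.003]
contact_force: [-4.8, -4.4, 5.4]
tool_pos: [0.5391, -0.2436, 0.0406]
tool_rot: [0.167, -3.136, 0.003]
contact_force: [-5.3, -4.6, 5.7]
```

```bash
for i in 1; do python3 -m handwheel '[{"tx":-0.5,"ty":0.06,"tz":0,"roll":0},{"tx":-0.5,"ty":0.06,"tz":0,"roll":0}]' | sed -n 2,4p; python3 -m handwheel '[{"tx":-0.5,"ty":0.06,"tz":0,"roll":0},{"tx":-0.5,"ty":0.06,"tz":0,"roll":0}]'| sed -n 2,4p;done
```

```text
tool_pos: [0.5391, -0.2436, 0.0406]
tool_rot: [0.167, -3.134, 0.003]
contact_force: [-8.6, -5.3, 8.3]
tool_pos: [0.5392, -0.2436, 0.0406]
tool_rot: [0.167, -3.131, 0.003]
contact_force: [-12.6, -5.4, 10.3]
```

```bash
python3 -m handwheel '[{"tx":0,"ty":0,"tz":0,"roll":0},{"tx":0,"ty":0,"tz":0,"roll":0.1},{"tx":0,"ty":0,"tz":0,"roll":0.1},{"tx":0,"ty":0,"tz":0,"roll":0.1},{"tx":0,"ty":0,"tz":0,"roll":0.1},{"tx":0,"ty":0,"tz":0,"roll":0.1},{"tx":0,"ty":0,"tz":0,"roll":0.1}]' 8 50
python3 -c "
from h import *
need(.5391,-.2436,.04,.2244)"
python3 -m handwheel '[{"tx":0,"ty":0,"tz":0,"roll":0.1},{"tx":0,"ty":0,"tz":0,"roll":0.1},{"tx":0,"ty":0,"tz":0,"roll":0.1},{"tx":0,"ty":0,"tz":0,"roll":0}]'
python3 -c "
from h import *
need(.5391,-.2436,.04,.2244);print(ctrl.get_obs()['wrist_torque'])"
```

```text
t: 7.08
tool_pos: [0.5393, -0.2433, 0.0406]
tool_rot: [-0.773, -3.04, 0.004]
contact_force: [-10.5, -3.8, 9.2]
opening: 0.0128
grip_force: 53.1
shift mm [ 0.1 -0.4  0.6] yaw 2.643 t 7.08 F [-10.5  -3.8   9.2]
roll -0.7225962745544252
t: 7.42
tool_pos: [0.5395, -0.2432, 0.0406]
tool_rot: [-1.217, -2.892, 0.005]
contact_force: [-10.5, -4.2, 9.0]
opening: 0.0129
grip_force: 53.0
shift mm [-0.  -0.6  0.6] yaw 2.345 t 7.42 F [-10.5  -4.2   9. ]
roll -1.021314559432457
[-0.66663728  1.55440399 -0.08725442]
```

```bash
python3 -m handwheel '[{"tx":0,"ty":0,"tz":0,"roll":0.1},{"tx":0,"ty":0,"tz":0,"roll":0.1},{"tx":0,"ty":0,"tz":0,"roll":0.1},{"tx":0,"ty":0,"tz":0,"roll":0.1},{"tx":0,"ty":0,"tz":0,"roll":0}]'
python3 -c "
from h import *
need(.5391,-.2436,.04,.2244);print(ctrl.get_obs()['wrist_torque'])"
```

```text
t: 7.83
tool_pos: [0.5397, -0.2431, 0.0406]
tool_rot: [-1.768, -2.593, 0.005]
contact_force: [-10.1, -3.6, 9.8]
opening: 0.0131
grip_force: 53.0
shift mm [-0.3 -0.7  0.6] yaw 1.945 t 7.83 F [-10.1  -3.6   9.8]
roll -1.4213018724697508
[-0.61606704  1.49759306 -0.07464753]
```

```bash
python3 -m handwheel '[{"tx":0.15,"ty":-1,"tz":0,"roll":0},{"tx":0.1,"ty":-0.8,"tz":0,"roll":0}]'|grep force
python3 -m handwheel '[{"tx":0,"ty":0,"tz":0,"roll":0},{"tx":0,"ty":0,"tz":0,"roll":0},{"tx":0,"ty":0,"tz":0,"roll":0},{"tx":0,"ty":0,"tz":-15,"roll":0},{"tx":0,"ty":0,"tz":-30,"roll":0},{"tx":0,"ty":0,"tz":-40,"roll":0},{"tx":0,"ty":0,"tz":-40,"roll":0},{"tx":0,"ty":0,"tz":-40,"roll":0},{"tx":0,"ty":0,"tz":-40,"roll":0}]' 34
python3 -c "
from h import *
need(.6,0.1,.29,.2244);grab('wrist','w3')"
```

```text
contact_force: [-2.0, -0.6, 4.6]
grip_force: 52.3
t: 8.75
tool_pos: [0.539, -0.2418, 0.2456]
tool_rot: [-1.764, -2.598, -0.001]
contact_force: [1.0, -0.1, 0.4]
opening: 0.0342
grip_force: 0.0
shift mm [295.3 182.7 -44. ] yaw 1.948 t 8.75 F [ 1.  -0.1  0.4]
roll -1.4176623941307902
```

View pics/w3.png

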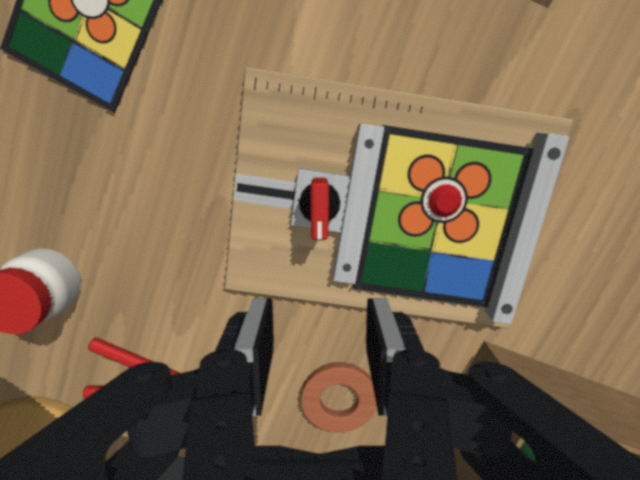

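The knob bar (319,178)-(319,238) is now crosswise and the stop lies flat on the panel's lower edge, with the jewel at (444,200). Next I'll check the gap at the fence and re-measure the jewel.

```bash
python3 - <<'E'
from h import *
f=load("w3")
P,c=cloud(f,300,340,165,250);m=redm(c)&(P[:,2]>.055);Q=(P[m][:,:2]*1000).astype(np.float32)
(x0,y0),s,a=cv2.minAreaRect(Q);b=cv2.boxPoints(((x0,y0),s,a));e=[b[1]-b[0],b[2]-b[1]];e=max(e,key=np.linalg.norm);by=np.arctan2(e[1],e[0])
A=w(f,369,144,.027);B=w(f,347,267,.027);C=w(f,554,154,.034);D=w(f,507,309,.034)
ya=[np.arctan2(-(p-q)[0],(p-q)[1]) for p,q in((A,B),(C,D))];print("yaw",ya,"knob",(x0,y0),s,"bar",by,"angle",(.2244-by)%np.pi)
ex=np.array([np.cos(.2244),np.sin(.2244),0])
print("screw mid sep",((C+D)-(A+B))/2@ex)
P,c=cloud(f,420,470,175,225);m=redm(c)&(P[:,2]>.02);Q=P[m];print("jewel",Q.mean(0),np.median(Q,0),cv2.minEnclosingCircle((Q[:,:2]*1000).astype(np.float32)))
# ring of seat: white ring pixels
# profile along ex through y mid of panel
o=(C+D)/2
print("fence screws mid",o)
P,c=cloud(f,340,600,110,330)
ey=np.array([-ex[1],ex[0],0]);X=(P-o)@ex;Y=(P-o)@ey
for y in(-.04,.0,.04):
  k=np.abs(Y-y)<.0012;i=np.where(k&(X>-.035)&(X<.012))[0];i=i[np.argsort(X[i])]
  print(y,[(round(X[j]*1000),round(P[j,2]*1000),int(c[j].mean())) for j in i[::max(1,len(i)//22)]])
E
```

```text
yaw [np.float64(0.2293668139732308), np.float64(0.22905537353303784)] knob (540.5774536132812, -242.1807403564453) (13.499755859375, 45.264644622802734) bar -1.1920803 angle 1.4164803
screw mid sep 0.14954030797016077
jewel [ 0.64047009 -0.20000048  0.0255649 ] [ 0.64047718 -0.20018488  0.02614069] ((641.2664184570312, -202.0503387451172), 14.074013710021973)
fence screws mid [ 0.71890239 -0.20191666  0.034     ]
-0.04 [(-35, 17, 110), (-33, 18, 108), (-31, 17, 108), (-29, 19, 109), (-26, 19, 107), (-24, 16, 109), (-22, 17, 109), (-20, 17, 109), (-17, 17, 88), (-15, 19, 35), (-13, 18, 28), (-11, 18, 26), (-10, 32, 81), (-10, 33, 103), (-9, 32, 111), (-9, 27, 69), (-8, 34, 169), (-6, 34, 171), (-4, 34, 175), (-1, 35, 176), (1, 34, 175), (3, 34, 177), (5, 35, 175), (8, 34, 155)]
0.0 [(-35, 17, 161), (-32, 17, 165), (-30, 16, 162), (-27, 17, 165), (-25, 16, 163), (-23, 17, 166), (-21, 18, 166), (-18, 18, 147), (-17, 19, 71), (-14, 18, 30), (-12, 18, 25), (-10, 17, 39), (-10, 26, 71), (-10, 23, 67), (-9, 20, 68), (-8, 35, 172), (-5, 34, 170), (-4, 34, 172), (-1, 35, 172), (1, 34, 171), (3, 34, 173), (6, 35, 171)]
0.04 [(-34, 16, 113), (-33, 18, 113), (-30, 16, 111), (-28, 18, 114), (-26, 17, 113), (-24, 17, 113), (-21, 17, 111), (-19, 16, 110), (-17, 17, 89), (-16, 18, 42), (-13, 18, 30), (-11, 18, 37), (-10, 17, 38), (-10, 26, 66), (-10, 33, 122), (-9, 30, 81), (-8, 35, 170), (-6, 34, 171), (-4, 33, 173), (-2, 34, 170), (0, 34, 167), (2, 33, 172), (4, 34, 173), (6, 35, 173)]
```

Nipped and locked: the panel's edge meets the fence face, and the knob reads 1.42 rad. Now for the torch.

```bash
python3 -m handwheel '[{"tx":34,"ty":19.4,"tz":0,"roll":0},{"tx":34,"ty":19.4,"tz":0,"roll":0},{"tx":34,"ty":19.4,"tz":0,"roll":0},{"tx":34,"ty":19.4,"tz":0,"roll":0},{"tx":34,"ty":19.4,"tz":0,"roll":0},{"tx":34,"ty":19.4,"tz":0,"roll":0},{"tx":34,"ty":19.4,"tz":0,"roll":0},{"tx":34,"ty":19.4,"tz":0,"roll":0},{"tx":34,"ty":19.4,"tz":0,"roll":0},{"tx":34,"ty":19.4,"tz":0,"roll":0},{"tx":0,"ty":0,"tz":0,"roll":0}]' 55
python3 -c "
from h import *
need(.612,.274,.069);grab('wrist','w4')"
```

```text
t: 9.72
tool_pos: [0.594, 0.1514, 0.2434]
tool_rot: [-1.755, -2.602, -0.003]
contact_force: [-0.7, -0.5, -0.7]
opening: 0.0553
grip_force: 0.0
shift mm [106.3  62.6 174.8] yaw 1.955 t 9.72 F [-0.7 -0.5 -0.7]
```

View pics/w4.png

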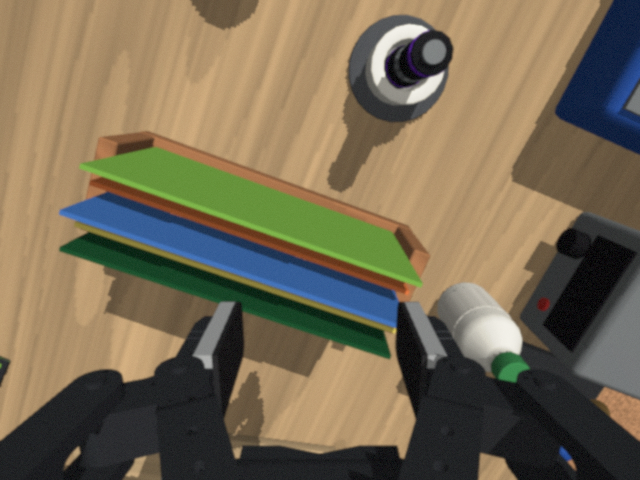

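The wrist view shows the black torch with violet rings in its white cup, its tail at (433,48) and foot at (399,68).

```bash
python3 -c "
from h import *
f=load('w4');t=w(f,433,48,.12);print(t,w(f,433,48),'foot',w(f,399,68,.006))
P,c=cloud(f,330,480,5,130);m=(P[:,2]>.112)&(P[:,2]<.13);Q=P[m];print(m.sum(),Q.mean(0),cv2.minEnclosingCircle((Q[:,:2]*1000).astype(np.float32)))
P,c=cloud(f,330,480,5,130);m=(P[:,2]>.04)&(P[:,2]<.049)&(c.min(1)>100);Q=P[m];print('cup',m.sum(),cv2.minEnclosingCircle((Q[:,:2]*1000).astype(np.float32)))
need(t[0],t[1],.16)"
```

```text
[0.6147067  0.27687217 0.12      ] [0.61468476 0.27684621 0.12012253] foot [0.6158359  0.27681063 0.006     ]
1575 [0.6154276  0.27483999 0.11700105] ((615.9483032226562, 275.4549255371094), 12.851920127868652)
cup 2072 ((616.0154418945312, 275.6051025390625), 27.866243362426758)
shift mm [111.1  67.3  83.4] yaw 1.953 t 9.77 F [-0.1 -0.3 -0.1]
```

```bash
python3 -m handwheel '[{"tx":27.5,"ty":16.7,"tz":0,"roll":0},{"tx":27.5,"ty":16.7,"tz":0,"roll":0},{"tx":27.5,"ty":16.7,"tz":0,"roll":0},{"tx":27.5,"ty":16.7,"tz":0,"roll":0},{"tx":0,"ty":0,"tz":20,"roll":0},{"tx":0,"ty":0,"tz":30,"roll":0},{"tx":0,"ty":0,"tz":25,"roll":0},{"tx":0,"ty":0,"tz":0,"roll":0}]'
python3 -c "
from h import *
need(.615,.2755,.069)"
```

```text
t: 10.43
tool_pos: [0.6123, 0.2699, 0.1614]
tool_rot: [-1.762, -2.591, 0.016]
contact_force: [-1.6, -1.2, -1.5]
opening: 0.0553
grip_force: 0.0
shift mm [ 4.1  5.8 92.3] yaw 1.947 t 10.43 F [-1.6 -1.2 -1.5]
```

```bash
python3 -m handwheel '[{"tx":0,"ty":0,"tz":0,"roll":0},{"tx":0,"ty":0,"tz":0,"roll":0},{"tx":0,"ty":0,"tz":0,"roll":0}]'
python3 -c "
from h import *
need(.615,.2755,.069)"
```

```text
t: 10.68
tool_pos: [0.6175, 0.2717, 0.1722]
tool_rot: [1.765, 2.596, 0.005]
contact_force: [-0.5, 0.4, -0.4]
opening: 0.0552
grip_force: 0.0
shift mm [  4.5  -1.4 103.2] yaw 1.947 t 10.68 F [-0.5  0.4 -0.4]
```

```bash
python3 -m handwheel '[{"tx":4.5,"ty":-1.4,"tz":0,"roll":0},{"tx":0,"ty":0,"tz":20,"roll":0},{"tx":0,"ty":0,"tz":20,"roll":0},{"tx":0,"ty":0,"tz":20,"roll":0},{"tx":0,"ty":0,"tz":20,"roll":0},{"tx":0,"ty":0,"tz":15,"roll":0},{"tx":0,"ty":0,"tz":8,"roll":0},{"tx":0,"ty":0,"tz":0,"roll":0},{"tx":0,"ty":0,"tz":0,"roll":0}]'
python3 -c "
from h import *
need(.615,.2755,.069)"
```

```text
t: 11.43
tool_pos: [0.6135, 0.2756, 0.067]
tool_rot: [1.766, 2.598, 0.001]
contact_force: [0.4, -0.6, 0.6]
opening: 0.055
grip_force: 0.0
shift mm [-0.6  1.4 -2. ] yaw 1.948 t 11.43 F [ 0.4 -0.6  0.6]
```

Well placed. Close gently, check, then lift.

```bash
python3 -m handwheel '[{"tx":-0.6,"ty":1.4,"tz":-2,"roll":0},{"tx":0,"ty":0,"tz":0,"roll":0},{"tx":0,"ty":0,"tz":0,"roll":0},{"tx":0,"ty":0,"tz":0,"roll":0},{"tx":0,"ty":0,"tz":0,"roll":0},{"tx":0,"ty":0,"tz":0,"roll":0}]' 18 40
python3 -m handwheel '[{"tx":0,"ty":0,"tz":-5,"roll":0},{"tx":0,"ty":0,"tz":-10,"roll":0},{"tx":0,"ty":0,"tz":-15,"roll":0},{"tx":0,"ty":0,"tz":-20,"roll":0},{"tx":0,"ty":0,"tz":-25,"roll":0},{"tx":0,"ty":0,"tz":-25,"roll":0},{"tx":0,"ty":0,"tz":-25,"roll":0},{"tx":0,"ty":0,"tz":-25,"roll":0},{"tx":0,"ty":0,"tz":-25,"roll":0},{"tx":0,"ty":0,"tz":-15,"roll":0},{"tx":0,"ty":0,"tz":0,"roll":0},{"tx":0,"ty":0,"tz":0,"roll":0}]'
python3 -c "
from h import *
need(.6405,-.200,.26)
grab('scene','s5');im=cv2.imread('pics/s5.png');cv2.imwrite('pics/s5c.png',cv2.resize(im[120:360,300:540],None,fx=2.4,fy=2.4))"
```

```text
t: 11.93
tool_pos: [0.6157, 0.2757, 0.0706]
tool_rot: [1.765, 2.597, 0.003]
contact_force: [-3.3, -1.0, 5.9]
opening: 0.0241
grip_force: 38.9
t: 12.93
tool_pos: [0.615, 0.2755, 0.2596]
tool_rot: [1.765, 2.597, 0.003]
contact_force: [0.2, 0.3, -3.0]
opening: 0.024
grip_force: 39.6
shift mm [-451.5 -151.4   -0.7] yaw 1.948 t 12.93 F [ 0.2  0.3 -3. ]
```

View pics/s5c.png

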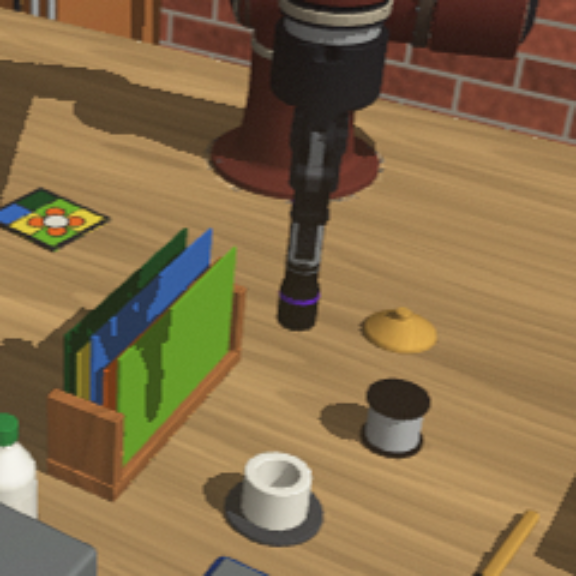

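The torch is held upright at (300,270) in the crop, clear of the empty stand and above rack height. I'll carry it at this height.

```bash
python3 -m handwheel '[{"tx":-10,"ty":-3.3,"tz":0,"roll":0},{"tx":-18,"ty":-6,"tz":0,"roll":0},{"tx":-22,"ty":-7.4,"tz":0,"roll":0},{"tx":-22,"ty":-7.4,"tz":0,"roll":0},{"tx":-22,"ty":-7.4,"tz":0,"roll":0},{"tx":-22,"ty":-7.4,"tz":0,"roll":0},{"tx":-22,"ty":-7.4,"tz":0,"roll":0},{"tx":-22,"ty":-7.4,"tz":0,"roll":0},{"tx":-22,"ty":-7.4,"tz":0,"roll":0},{"tx":-22,"ty":-7.4,"tz":0,"roll":0},{"tx":-22,"ty":-7.4,"tz":0,"roll":0},{"tx":-22,"ty":-7.4,"tz":0,"roll":0}]'
python3 -m handwheel '[{"tx":-22,"ty":-7.4,"tz":0,"roll":0},{"tx":-22,"ty":-7.4,"tz":0,"roll":0},{"tx":-22,"ty":-7.4,"tz":0,"roll":0},{"tx":-22,"ty":-7.4,"tz":0,"roll":0},{"tx":-22,"ty":-7.4,"tz":0,"roll":0},{"tx":-22,"ty":-7.4,"tz":0,"roll":0},{"tx":-22,"ty":-7.4,"tz":0,"roll":0},{"tx":-20,"ty":-6.6,"tz":0,"roll":0},{"tx":-18,"ty":-6,"tz":0,"roll":0},{"tx":-10,"ty":-3,"tz":0,"roll":0},{"tx":0,"ty":0,"tz":0,"roll":0},{"tx":0,"ty":0,"tz":0,"roll":0}]'
python3 -c "
from h import *
need(.6405,-.200,.26)"
```

```text
t: 13.98
tool_pos: [0.6272, 0.0123, 0.2555]
tool_rot: [-1.764, -2.595, 0.004]
contact_force: [0.3, -0.3, -1.0]
opening: 0.0241
grip_force: 39.6
t: 14.98
tool_pos: [0.6395, -0.1985, 0.2567]
tool_rot: [-1.765, -2.595, 0.0]
contact_force: [-1.0, -0.1, -2.5]
opening: 0.0241
grip_force: 39.6
shift mm [-1.8  0.4 -3.3] yaw 1.947 t 14.98 F [-1.  -0.1 -2.5]
```

```bash
python3 -m handwheel '[{"tx":-1.8,"ty":0.4,"tz":8,"roll":0},{"tx":0,"ty":0,"tz":18,"roll":0},{"tx":0,"ty":0,"tz":20,"roll":0},{"tx":0,"ty":0,"tz":20,"roll":0},{"tx":0,"ty":0,"tz":18,"roll":0},{"tx":0,"ty":0,"tz":15,"roll":0},{"tx":0,"ty":0,"tz":12,"roll":0},{"tx":0,"ty":0,"tz":10,"roll":0},{"tx":0,"ty":0,"tz":7,"roll":0},{"tx":0,"ty":0,"tz":4,"roll":0},{"tx":0,"ty":0,"tz":0,"roll":0},{"tx":0,"ty":0,"tz":0,"roll":0}]'
python3 -c "
from h import *
need(.6405,-.200,.0995)
grab('scene','s6');grab('wrist','w6');im=cv2.imread('pics/s6.png');b=cv2.imread('pics/w6.png')
a=cv2.resize(im[200:300,160:290],None,fx=6,fy=6,interpolation=cv2.INTER_CUBIC);cv2.imwrite('pics/s6c.png',a[:600])"
```

```text
t: 15.98
tool_pos: [0.6416, -0.2002, 0.127]
tool_rot: [1.765, 2.597, 0.0]
contact_force: [0.4, -0.5, -1.0]
opening: 0.0245
grip_force: 39.6
shift mm [ 0.6 -1.  27.5] yaw 1.948 t 15.98 F [ 0.4 -0.5 -1. ]
```

View pics/s6c.png

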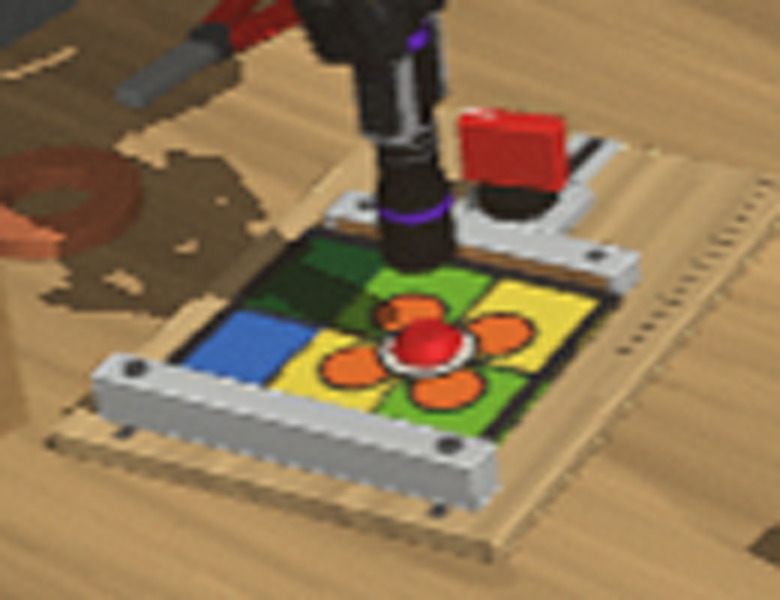

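Scene crop: the torch head is at (416,225), above and behind the jewel at (428,343) as seen from here. I'll measure both in the same camera, so that calibration offsets cancel.

```bash
cat > rel.py <<'E'
from h import *
from scipy.optimize import least_squares
import sys
f=load(sys.argv[1]);o=ctrl.get_obs();t=o["tool_pos"];off=float(sys.argv[2]) if len(sys.argv)>2 else .063
zl=t[2]-off
P,c=cloud(f,160,290,150,300)
near=np.hypot(P[:,0]-t[0],P[:,1]-t[1])<.035
m=near&(P[:,2]>zl-.006)&(P[:,2]<zl+.029)&(c.max(1)<110);H=P[m]
def fit(H,r):
  g=lambda q:np.hypot(H[:,0]-q[0]-q[2]*(H[:,2]-zl),H[:,1]-q[1]-q[3]*(H[:,2]-zl))-r
  return least_squares(lambda q:np.append(g(q),0),[t[0],t[1],0,0],loss="soft_l1",f_scale=.001)
s=fit(H,.015);print("head n",len(H),"lens xy",s.x[:2].round(4),"zmin",np.percentile(H[:,2],[0,1,3,10]).round(4))
B=P[near&(P[:,2]>zl+.004)&(P[:,2]<zl+.027)&(c.max(1)<110)]
g=lambda q:np.hypot(B[:,0]-q[0],B[:,1]-q[1])-.015
s2=least_squares(g,[t[0],t[1]],loss="soft_l1",f_scale=.001);print("vertical fit",s2.x.round(4))
# tilt: axis from image edges
m=redm(c)&(P[:,2]>.0235)&(P[:,2]<.033)&(np.hypot(P[:,0]-.6405,P[:,1]+.2)<.022);J=P[m]
print("jewel n",m.sum(),J.mean(0).round(4),"z",np.percentile(J[:,2],[50,95]).round(4),(np.array(cv2.minEnclosingCircle((J[:,:2]*1000).astype(np.float32))[0])).round(1))
# seat ring ellipse: white pixels around, at z=.018
m=(c.min(1)>150)&(np.hypot(P[:,0]-.6405,P[:,1]+.2)<.03)&(P[:,2]<.024)&(P[:,2]>.012);W=P[m]
print("seat ring",m.sum(),np.array(cv2.minAreaRect((W[:,:2]*1000).astype(np.float32))[0]).round(1),W.mean(0).round(4))
E
python3 rel.py s6
```

```text
head n 118 lens xy [ 0.6405 -0.2022] zmin [0.0644 0.0649 0.0654 0.0663]
vertical fit [ 0.6409 -0.2017]
jewel n 49 [ 0.6428 -0.2     0.0266] z [0.0265 0.03  ] [ 640.9 -199.7]
seat ring 19 [ 643.  -194.4] [ 0.6419 -0.1954  0.0183]
```

```bash
python3 - <<'E'
from h import *
f=load("s6");c=lambda u,v,z:w(f,160+u/6,200+v/6,z)
print("seat",c(427,345,.018),"jeweltop~",c(428,335,.027))
def pr(p):
  q=np.linalg.inv(f["E"])@np.append(p,1);q=f["K"]@q[:3];q/=q[2];return ((q[:2]-[160,200])*6).round(1)
for x,y in((.6405,-.202),(.6416,-.2)):
  print([pr([x,y,z]) for z in(.0645,.079,.094,.11,.12)])
# edges of dark head in rows
im=f["im"].astype(int).max(2)
for v in range(221,246,2):
  r=np.where(im[v,215:245]<75)[0]+215;print(v,(v-200)*6,r.min() if len(r) else 0,r.max() if len(r) else 0,((r.min()+r.max()+1)/2-160)*6 if len(r) else 0)
m=(f["im"][:,:,0]>140)&(f["im"][:,:,1]<70)&(f["im"][:,:,2]<70);m[:250]=0;m[266:]=0;m[:,:222]=0;m[:,242:]=0
v,u=np.nonzero(m);print("red",u.min(),u.max(),v.min(),v.max(),u.mean(),v.mean())
E
```

```text
seat [ 0.63822287 -0.20288029  0.018     ] jeweltop~ [ 0.64201835 -0.19767594  0.027     ]
[array([413.6, 251.4]), array([410. , 220.4]), array([406.3, 188. ]), array([402.2, 152.9]), array([399.7, 130.7])]
[array([415.4, 254.2]), array([411.9, 223.2]), array([408.1, 190.7]), array([404.1, 155.5]), array([401.5, 133.3])]
221 126 220 226 381.0
223 138 229 232 426.0
225 150 223 232 408.0
227 162 223 232 408.0
229 174 223 233 411.0
231 186 223 244 444.0
233 198 223 244 444.0
235 210 226 244 453.0
237 222 223 235 417.0
239 234 215 235 393.0
241 246 219 235 405.0
243 258 216 237 402.0
245 270 216 244 423.0
red 226 236 253 260 230.89705882352942 256.63235294117646
```

View pics/w6.png

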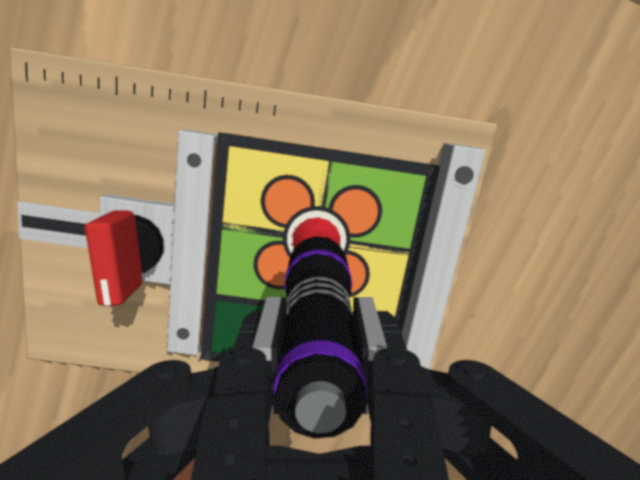

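```bash
python3 - <<'E'
from h import *
f=load("w6");o=ctrl.get_obs();M=R.from_rotvec(o["tool_rot"]).as_matrix()
T=lambda p:(M.T@(p-o["tool_pos"])*1000).round(1)
im=f["im"].astype(int)
# seat ring: white pixels
m=(im.min(2)>150)&((im.max(2)-im.min(2))<35);m[:200]=0;m[260:]=0;m[:,:275]=0;m[:,360:]=0
v,u=np.nonzero(m);print("ring",u.min(),u.max(),v.min(),v.max())
for r in range(226,256,4):
  k=u[v==r];print(r,k.min() if len(k) else 0,k.max() if len(k) else 0,end="; ")
n,lab,st,ce=cv2.connectedComponentsWithStats(m.astype(np.uint8));k=1+st[1:,4].argmax();pts=np.argwhere(lab==k)[:,::-1]
hull=cv2.convexHull(pts.astype(np.int32));h=np.array([T(w(f,float(a),float(b),.018))[:2] for a,b in hull[:,0]])
# circle fit on outer hull upper part
from scipy.optimize import least_squares
h=h[hull[:,0,1]<246];s=least_squares(lambda q:np.hypot(h[:,0]-q[0],h[:,1]-q[1])-q[2],[0,0,16],loss="soft_l1");print("\nseat in tool",s.x.round(2),len(h))
m=(im[:,:,0]>130)&(im[:,:,1]<80)&(im[:,:,2]<80);m[:205]=0;m[255:]=0;m[:,:285]=0;m[:,350:]=0
v,u=np.nonzero(m);print("red",u.min(),u.max(),v.min(),v.max(),T(w(f,u.mean(),v.min(),.027)))
for z in(.0625,.0645,.0665):print("lens edge",z,T(w(f,318,237.5,z)))
# tail disc and head edges
print("tail",T(w(f,320,408,.0645+.112)))
d=f["d"]
for q in[(318,262),(318,300)]:print(T(w(f,*q)))
for q,z in[((287,262),.078),((350,262),.078)]:print(T(w(f,*q,z)))
E
```

```text
ring 288 345 211 250
226 291 342; 230 289 344; 234 288 344; 238 288 345; 242 288 345; 246 289 344; 250 290 291; 254 0 0; 
seat in tool [-1.41 -0.78 17.83] 19
red 286 348 207 254 [ 20.6  -1.  100.6]
lens edge 0.0625 [12.8  0.4 65.1]
lens edge 0.0645 [13.4  0.4 63.1]
lens edge 0.0665 [14.   0.4 61.1]
tail [  0.9   1.2 -48.9]
[13.   0.5 28.3]
[12.2  0.6 -7.6]
[  5.3 -14.3  49.6]
[ 5.3 15.6 49.6]
```

The torch and jewel agree to within about 2 mm in both views: the wrist shows the jewel at column 317 and the torch head at 318, and tilt is about 0.02 rad. So I'll lower it the last 26 mm.

```bash
python3 -m handwheel '[{"tx":0.8,"ty":0,"tz":3,"roll":0},{"tx":0,"ty":0,"tz":4,"roll":0},{"tx":0,"ty":0,"tz":4,"roll":0},{"tx":0,"ty":0,"tz":4,"roll":0},{"tx":0,"ty":0,"tz":4,"roll":0},{"tx":0,"ty":0,"tz":3,"roll":0},{"tx":0,"ty":0,"tz":2,"roll":0},{"tx":0,"ty":0,"tz":1.5,"roll":0},{"tx":0,"ty":0,"tz":0,"roll":0},{"tx":0,"ty":0,"tz":0,"roll":0},{"tx":0,"ty":0,"tz":0,"roll":0}]'
python3 -c "
from h import *
need(.6405,-.200,.0995)
grab('scene','s7');im=cv2.imread('pics/s7.png')
a=cv2.resize(im[200:300,160:290],None,fx=6,fy=6,interpolation=cv2.INTER_CUBIC);cv2.imwrite('pics/s7c.png',a)"; python3 rel.py s7
```

```text
t: 17.0
tool_pos: [0.6411, -0.1994, 0.1011]
tool_rot: [1.766, 2.598, 0.0]
contact_force: [-0.6, -0.5, -2.0]
opening: 0.0243
grip_force: 39.6
shift mm [-0.3 -0.8  1.6] yaw 1.948 t 17.0 F [-0.6 -0.5 -2. ]
head n 110 lens xy [ 0.6393 -0.2019] zmin [0.036  0.0373 0.0386 0.0417]
vertical fit [ 0.6405 -0.201 ]
jewel n 26 [ 0.6446 -0.1959  0.0258] z [0.0256 0.028 ] [ 643.9 -196.2]
seat ring 18 [ 642.3 -197.2] [ 0.6412 -0.1946  0.0183]
```

View pics/s7c.png

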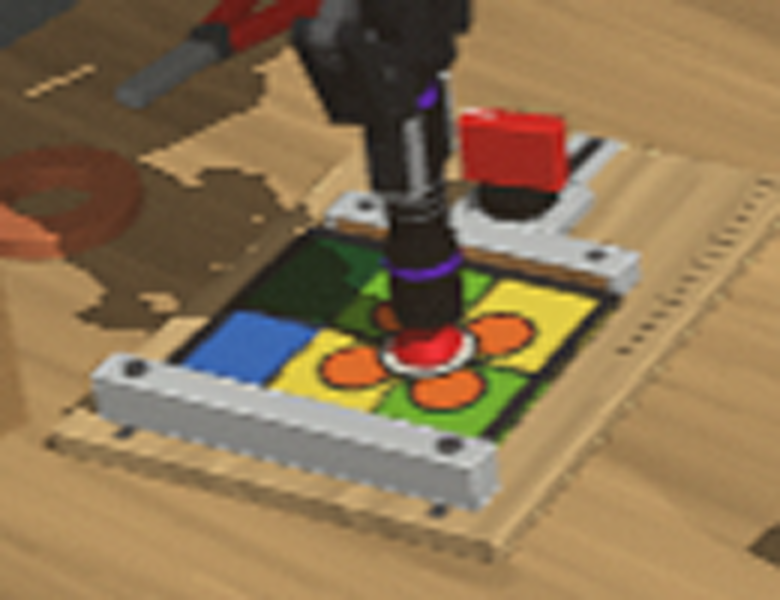

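The torch head spans columns 392–462 and the jewel is centred at 428, so they line up sideways. The lens rim at row 327 is about 42 px above the jewel's front rim, which fits a lens about 1 cm above it and centred. Nothing is touching, so I'm handing in.

```bash
python3 -c "
from station import ctrl
print(ctrl.finish_job())"
```

```text
the job is handed in; nothing more can be done
None
```

The panel is nipped against the fence and the stop is locked (knob about 1.42 rad). The torch is held upright with its lens about 1 cm above the red jewel; I handed the job in at about 17 s, and no verdict came back.

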